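# Renew the cold packs of the cheese trolley's chill slab

### The arm

A 6-joint arm with a two-finger parallel gripper is mounted at the origin on the work surface. World frame = base frame: x ahead of the robot, y to its left, z up, the work surface at z = 0. Lengths are in mm, angles in rad, forces in N, time in s.
With the tool pointing down it reaches from about 300 to 775 mm from the base axis. Payload 14.6 kg.
Tool frame: the origin (TCP) lies at the very end of the fingers, on their centre line; the grasp point (between the pads) lies 19 mm behind it; z points along the fingers, y is the line along which they close (so a half turn about z gives the same grasp; the last joint's range is limited). The gripper opens to 94 mm and grips with 3 to 60 N. Pads are 16 mm wide; open, the fingers measure 119 mm over their backs; the gripper's body (75 mm by 177 mm) begins 78 mm behind the grasp point.
Start: joints at [-1.264, 0.3, 1.521, -0, 1.321, -0.067], TCP at [200.828, -512.013, 205.446] pointing down, gripper open.
Joint ranges: [-3.03, 3.03], [-0.79, 2.21], [0.23, 2.52], [-1.04, 4.18], [0, 3.07], [-2.55, 2.55]. Speed limits (rad/s): [2.22, 2.22, 2.57, 3.14, 3.14, 3.14].

### API

Orientations are given as [roll, pitch, yaw] about the fixed x, y, z axes, in that order (R = Rz(yaw) Ry(pitch) Rx(roll)).
In Python, from cell import manip, camera, get_calibration gives the robot as it stands. The module is installed in compiled form; this text tells all that it offers.
- The arm moves only by the tool jog_arm, never from a script. Its argument "plan" is one flat list of numbers, 6 for each row, row after row: the shift along the world's x, y, z in m, then the turn, a rotation vector about the world's x, y, z in degrees. A call has 1 to 20 rows; each row is the pose to reach, as a shift and turn from the pose commanded when the call began; what a row does not reach only later rows make up. A row lasts 1/10 s, in which the tool goes at most 50 mm and 8.59 degrees, less where a joint would pass 70% of its speed; a pose out of reach is approached as far as the arm can. A call with a gripper value outside its range is refused whole. "claw" is the finger opening in m, from 0 to 0.094, set as the call begins (left out, the last holds). The fingers move at their own pace and stop on an object; "force" is the grip in N (left out, the last holds). Time passes only in rows, so rows that repeat a pose let the fingers close. It gives the time, the measured TCP pose, the force, the opening and the grip force at its end, in the units of the state.
- manip.read_state(): the state, without advancing time (a new reading comes with each control period).
- camera(name): name is "scene" or "side" or "wrist"; returns (picture, depth): 480x640x3 uint8, red, green, blue; 480x640 float32, mm along the optical axis (not along the pixel's ray), 0 where there is no reading.
- get_calibration(name): a dict with "fx", "fy", "cx", "cy" (pixels), "k1" (the pictures are not rectified: a ray, as slopes to the right and down, at radius r is drawn at 1 + k1 r^2 times it, then the intrinsics apply), "origin" and "attitude" of the camera in the world. Camera axes: x right, y down, z forward; pixel columns grow to the right and rows downward; lengths in mm; the calibration is good to about 2 mm. A picture is of the moment at which its call begins: read the wrist's pose just before it. get_calibration takes no time and is no camera call; for the wrist camera it gives the pose at the moment of the call.
- manip.sign_off(): hands the job in; it is judged then, once.
The state is a dict: "clock": time; "joints": joint angles; "qd": joint speeds; "effort": joint torques, N m; "eef_pos": TCP position; "eef_rot": TCP orientation; "wrist_force": force on the tool from outside, world axes, zero at the start; "moment": the same for the moment, N m; "finger_gap": finger opening in mm; "finger_force": force on a finger pad.
Only numpy, scipy, OpenCV 4.12 (cv2) and the standard library are available. Lean on these libraries where they do the work, as an engineer would, in place of code of your own. Each camera call takes 0.05 s, during which the arm holds its last target. There are 200 camera calls.

### The job

Change the cold packs under the granite cheese slab: draw out every spent pack and lay it flat in the aluminium tray, and slide every fresh pack (those lying on the counter) fully home into a lane of its own under the slab. Then put the steel front cover on over the two posts, flush with the slab, and lock both of its studs: each is pressed in against its spring with the wing square across the cover, turned a quarter turn clockwise, and let spring back into its notch. Leave the cheeses and the honey jar as they are.

Things in the scene. Friction and masses are not known exactly. Their poses are not given: they have to be found in the camera images.
- stand: Chill stand, fixed: granite slab 260 x 300, underside 38 and top 60 mm above the counter, on steel cheeks. Origin: on the counter under the middle of the slab's near edge; x points in under the slab, away from the robot; y left along the edge. Beneath are three pack lanes along x, split by two dividers 3 thick, 24 high at y = +29.5 and -29.5 from x = -20 to the back stop (face at x = 67.5).
- lane_l (a point): Where the origin of a pack lies when home in the left (+y) lane, nose against the back stop, pack's x along the stand's x; its fin then stays out in front, 32.5 mm before the slab. The lane is 57.5 mm wide and the pack slides in along the counter from in front of the dividers.
- lane_m (a point): Where the origin of a pack lies when home in the middle lane, nose against the back stop, pack's x along the stand's x; its fin then stays out in front, 32.5 mm before the slab. The lane is 56 mm wide and the pack slides in along the counter from in front of the dividers.
- lane_r (a point): Where the origin of a pack lies when home in the right (-y) lane, nose against the back stop, pack's x along the stand's x; its fin then stays out in front, 32.5 mm before the slab. The lane is 57.5 mm wide and the pack slides in along the counter from in front of the dividers.
- socket_l (a point): Centre of the top of the left (+y) steel post before the slab: 30 (stand's x) by 26 (y), 45 mm high with chamfered head, a slot along the stand's x in its top, the socket of a cover stud.
- socket_r (a point): Centre of the top of the right (-y) steel post before the slab: 30 (stand's x) by 26 (y), 45 mm high with chamfered head, a slot along the stand's x in its top, the socket of a cover stud.
- cover: Loose steel front cover: hood 60 deep, 253 wide, 60 mm high, 4 thick, 0.4 kg; flat top, skirts on the front and ends (each end with a return behind the post), open back and bottom. Origin: centre of the underside; x from front skirt to open back, y along its length. On, it stands on the counter round both posts (2.5 play), back to the slab, parallel to the stand, origin at stand x = -32.5, y = 0, studs over sockets.
- cover_handle (a point): Middle of the grip bar of the cover's bow handle, 88 mm above the cover's underside; the bar is 80 long along the cover's y, 12 x 12 thick, its underside 22 above the cover's top.
- stud_l_wing (a point): Middle of the wing grip of the stud at the cover's left (+y) end (cover x = -8.5, y = +107 mm). Black wing 30 long, 10 thick, 20 high, on a round steel flange 30 wide, 4 thick, whose underside is 12 above the cover's top when the stud is out. The point is 10 above the flange's top, on the axis. The frame's x runs along the wing and turns with it.
- stud_l (a joint): How far that stud is pressed in, m: 0 out, 0.012 fully in. Spring: 2 N out, 8 N in. With the cover on, it goes in past 3 mm only with the wing square across the cover (turn under about 0.2), when its cross pin enters the slot; it must be in by 10.5 mm to turn. Locked, it has sprung back to about 8 mm and stays.
- stud_l_turn (a joint): Turn of that stud, rad, clockwise from above: 0 (a stop) has the wing along the cover's x, square across; 1.571 (a stop) along the cover's length. May start up to 0.5. Pressed in and turned beyond about 0.6, the pin is caught and the stud stays in if let go; at the end of the quarter turn, let go, it springs back 2 mm into a notch: locked.
- stud_r_wing (a point): Middle of the wing grip of the stud at the cover's right (-y) end (cover x = -8.5, y = -107 mm). Black wing 30 long, 10 thick, 20 high, on a round steel flange 30 wide, 4 thick, whose underside is 12 above the cover's top when the stud is out. The point is 10 above the flange's top, on the axis. The frame's x runs along the wing and turns with it.
- stud_r (a joint): How far that stud is pressed in, m: 0 out, 0.012 fully in. Spring: 2 N out, 8 N in. With the cover on, it goes in past 3 mm only with the wing square across the cover (turn under about 0.2), when its cross pin enters the slot; it must be in by 10.5 mm to turn. Locked, it has sprung back to about 8 mm and stays.
- stud_r_turn (a joint): Turn of that stud, rad, clockwise from above: 0 (a stop) has the wing along the cover's x, square across; 1.571 (a stop) along the cover's length. May start up to 0.5. Pressed in and turned beyond about 0.6, the pin is caught and the stud stays in if let go; at the end of the quarter turn, let go, it springs back 2 mm into a notch: locked.
- fresh1: White plastic cold pack 120 x 48 x 28 mm, 0.24 kg, with an upright grip fin on top near its rear end, centred 40 mm behind the origin: 30 long, 10 thick, top 50 above the underside. All packs are alike. Origin: centre of the underside; x along the length to the nose (end away from the fin), z up. Fresh: starts on the counter, left of the stand. May be absent.
- fresh2: White plastic cold pack 120 x 48 x 28 mm, 0.24 kg, with an upright grip fin on top near its rear end, centred 40 mm behind the origin: 30 long, 10 thick, top 50 above the underside. All packs are alike. Origin: centre of the underside; x along the length to the nose (end away from the fin), z up. Fresh: starts on the counter, left of the stand. May be absent.
- fresh3: White plastic cold pack 120 x 48 x 28 mm, 0.24 kg, with an upright grip fin on top near its rear end, centred 40 mm behind the origin: 30 long, 10 thick, top 50 above the underside. All packs are alike. Origin: centre of the underside; x along the length to the nose (end away from the fin), z up. Fresh: starts on the counter, left of the stand. May be absent.
- spent1: White plastic cold pack 120 x 48 x 28 mm, 0.24 kg, with an upright grip fin on top near its rear end, centred 40 mm behind the origin: 30 long, 10 thick, top 50 above the underside. All packs are alike. Origin: centre of the underside; x along the length to the nose (end away from the fin), z up. Spent: starts home in a lane under the slab. May be absent.
- spent2: White plastic cold pack 120 x 48 x 28 mm, 0.24 kg, with an upright grip fin on top near its rear end, centred 40 mm behind the origin: 30 long, 10 thick, top 50 above the underside. All packs are alike. Origin: centre of the underside; x along the length to the nose (end away from the fin), z up. Spent: starts home in a lane under the slab. May be absent.
- spent3: White plastic cold pack 120 x 48 x 28 mm, 0.24 kg, with an upright grip fin on top near its rear end, centred 40 mm behind the origin: 30 long, 10 thick, top 50 above the underside. All packs are alike. Origin: centre of the underside; x along the length to the nose (end away from the fin), z up. Spent: starts home in a lane under the slab. May be absent.
- tray: Return tray, fixed, to the right: aluminium, 180 (x) x 200 (y) outside, walls 4 thick and 18 high, floor 4 thick. Origin: centre of its underside.
- wedge: Wedge of cheese standing on the slab's back half; leave alone.
- round: Small round white cheese, 84 wide, on the slab's back half; leave alone.
- jar: Honey jar, 56 wide, 75 high, on the counter behind the fresh packs; leave alone.
There are look-alikes about, which are no part of the job. What is shaped like the spent1 but blue is not meant.

How it is judged (in metres and radians):
On the way, in this order (a step that is already met when the one before it is completed fails the run):
1. every spent pack is out from under the slab and every fresh pack is home in a lane (x of each of fresh1, fresh2, fresh3 in the frame of stand above -0.0015 m and y of fresh1 in the frame of stand between -0.072 and 0.072 m and height (world z) of each of fresh1, fresh2, fresh3 below 0.006 m and y of fresh2 in the frame of stand between -0.072 and 0.072 m and y of fresh3 in the frame of stand between -0.072 and 0.072 m and (x of spent1 in the frame of stand below -0.09 m or y of spent1 in the frame of stand below -0.16 m or y of spent1 in the frame of stand above 0.16 m) and (x of spent2 in the frame of stand below -0.09 m or y of spent2 in the frame of stand below -0.16 m or y of spent2 in the frame of stand above 0.16 m) and (x of spent3 in the frame of stand below -0.09 m or y of spent3 in the frame of stand below -0.16 m or y of spent3 in the frame of stand above 0.16 m)), for 0.2 s.
2. the cover is on over the posts, standing flat (x of cover in the frame of stand between -0.0385 and -0.0265 m and y of cover in the frame of stand between -0.006 and 0.006 m and height (world z) of cover below 0.005 m and angle between cover's own z axis and vertical below 0.05 rad and angle between the x axis of cover and the x axis of stand, either way round below 0.06 rad), for 0.2 s.
3. both studs are locked (value of joint each of stud_l_turn, stud_r_turn above 1.2 rad and value of joint stud_l between 0.0065 and 0.0098 m and value of joint stud_r between 0.0065 and 0.0098 m), for 0.2 s.
At the end, for the whole second after the job is handed in: Fresh packs home, noses within 9 mm of the back stop; spent packs flat and at rest in the tray; cover flat on the counter over the posts (within 6 mm, skirt to the robot); both studs turned past 1.2 rad and sprung back into the notch (pressed 6.5 to 9.8 mm); cheeses and jar unmoved (2 cm) (all of step 2 and all of step 3 and x of each of fresh1, fresh2, fresh3 in the frame of stand above -0.0015 m and y of fresh1 in the frame of stand between -0.072 and 0.072 m and height (world z) of each of fresh1, fresh2, fresh3 below 0.006 m and y of fresh2 in the frame of stand between -0.072 and 0.072 m and y of fresh3 in the frame of stand between -0.072 and 0.072 m and x of spent1 in the frame of tray between -0.08 and 0.08 m and y of spent1 in the frame of tray between -0.09 and 0.09 m and height (world z) of each of spent1, spent2, spent3 below 0.012 m and angle between each of spent1, spent2, spent3's own z axis and vertical below 0.12 rad and linear speed of each of spent1, spent2, spent3, cover below 0.02 m/s and x of spent2 in the frame of tray between -0.08 and 0.08 m and y of spent2 in the frame of tray between -0.09 and 0.09 m and x of spent3 in the frame of tray between -0.08 and 0.08 m and y of spent3 in the frame of tray between -0.09 and 0.09 m); the robot touches nothing.
It fails at once if the wedge is moved by more than 2 cm (distance of wedge from where it was at the start of the episode above 0.02 m).
It fails at once if the round is moved by more than 2 cm (distance of round from where it was at the start of the episode above 0.02 m).
It fails at once if the jar is moved by more than 2 cm (distance of jar from where it was at the start of the episode above 0.02 m).
Of fresh1, fresh2, fresh3 only 2 to 3 are there at a start; the rules pass over those that are not, and their reading is None.
Of spent1, spent2, spent3 only 1 to 2 are there at a start; the rules pass over those that are not, and their reading is None.
At some moment in a run one of fresh1, fresh2, fresh3 may be knocked a few centimetres aside while the robot is not near it.
Once in a run the grip may slacken for a moment while it holds something.
It also fails if it takes over 208 s, if anything falls off the work surface, if the arm or the gripper's body presses on something with over 40 N, if the wrist force passes 120 N, or if a joint passes its speed limit or range.

## Working session

There is one attempt and no reset: what is moved stays moved. The work goes in short steps, Python scripts to look and compute and a tool call to move; the robot and the scene stay as the last step left them, time stands still between calls to the robot, and variables do not carry over. Pictures are saved under pics/ and viewed, at most 14 in all, crops included, and the job is handed in when it is done.

Besides the shell and the picture viewer there is one more tool, called as name(argument=value, ...), one argument or row to a line, values as JSON. jog_arm: Moves the arm, as the interface text tells. Its arguments: {"type":"object","properties":{"plan":{"type":"array"},"claw":{"type":"number"},"force":{"type":"number"}},"required":["plan"]}

```bash
mkdir -p pics; cat > h.py <<'E'
import numpy as np, cv2
from cell import manip, camera, get_calibration
from scipy.spatial.transform import Rotation as R
def cal(n):
    c=get_calibration(n); A=np.array(c['attitude'],float)
    if A.shape!=(3,3): A=R.from_euler('xyz',A).as_matrix() if A.size==3 else R.from_quat(A).as_matrix()
    return c,A,np.array(c['origin'],float)
def rays(n,uv,C=None):
    c,A,o=C or cal(n)
    uv=np.atleast_2d(np.array(uv,float)); d=(uv-[c['cx'],c['cy']])/[c['fx'],c['fy']]
    s=d.copy()
    for _ in range(10): s=d/(1+c['k1']*(s**2).sum(1,keepdims=True))
    return o,np.c_[s,np.ones(len(s))]@A.T,s
def onplane(n,uv,z,C=None):
    o,d,_=rays(n,uv,C); return o+d*((z-o[2])/d[:,2])[:,None]
def cloud(n,dep,C=None):
    v,u=np.mgrid[0:480,0:640]; o,d,_=rays(n,np.c_[u.ravel(),v.ravel()],C)
    P=(o+d*dep.ravel()[:,None]).reshape(480,640,3); P[dep==0]=np.nan; return P
E
python3 - <<'E'
from h import *
for n in ['scene','side','wrist']: print(n,get_calibration(n))
s=manip.read_state(); print(s)
for n in ['scene','side']:
    C=cal(n);im,d=camera(n); cv2.imwrite(f'pics/{n}0.png',im[:,:,::-1]); np.savez(f'{n}0.npz',im=im,P=cloud(n,d,C))
E
```

```text
scene {'fx': 589.2612948658405, 'fy': 589.2612948658405, 'cx': 307.78796525997797, 'cy': 239.09251054713135, 'k1': -0.11099623144604966, 'origin': array([1355.1506036 ,  718.64850184, 1173.63917064]), 'attitude': array([-2.37681496,  0.01118953,  2.30912484])}
side {'fx': 463.2418758930299, 'fy': 463.2418758930299, 'cx': 329.44358873515364, 'cy': 235.27345606778437, 'k1': -0.032842522420801046, 'origin': array([415.31297826, 771.62239472, 978.25795159]), 'attitude': array([-2.41668446,  0.01135204, -2.91667546])}
wrist {'fx': 343.816686717608, 'fy': 343.816686717608, 'cx': 318.02247403396126, 'cy': 239.88311754475671, 'k1': -0.06639501449754898, 'origin': array([ 265.64569038, -488.10532497,  384.23175737]), 'attitude': array([ 2.90046378e+00,  9.29057333e-04, -1.19733027e+00])}
{'clock': 0.0, 'joints': array([-1.26360269e+00,  3.00438788e-01,  1.52156384e+00,  3.06227525e-05,
        1.32070880e+00, -6.66375153e-02]), 'qd': array([-0.00117202,  0.00055425, -0.00023528,  0.00105596, -0.00041843,
       -0.00069199]), 'effort': array([ 6.81593501e-04, -5.31808984e+01, -3.52738309e+01,  7.09606684e-02,
        2.44831044e-02, -7.99577151e-05]), 'eef_pos': array([ 200.75915886, -511.77423314,  204.91135165]), 'eef_rot': array([-3.14047834e+00, -1.04092899e-04,  3.73823503e-01]), 'wrist_force': array([ 0.21643037, -0.09883507, -1.09364278]), 'moment': array([0.05038522, 0.04592304, 0.00639804]), 'finger_force': 0.0, 'finger_gap': 94.00592139599115}
```

View pics/scene0.png

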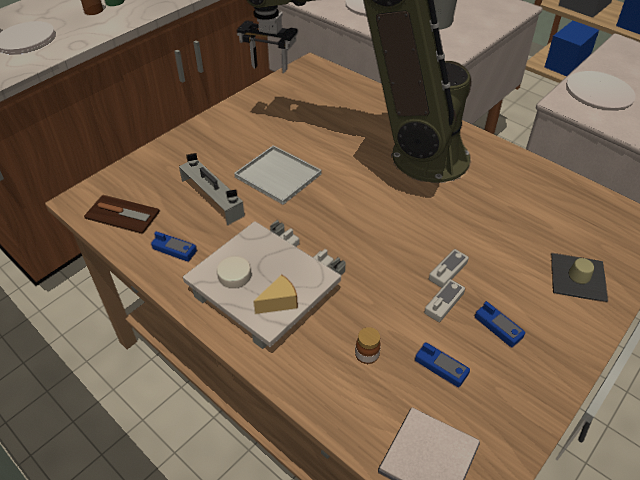

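View pics/side0.png

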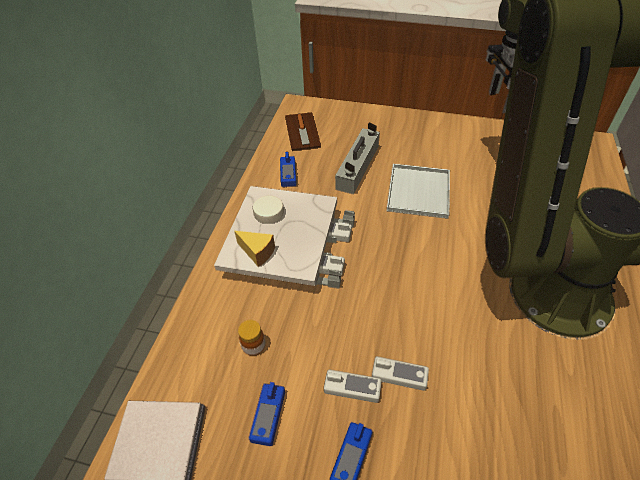

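Both views show two white fresh packs left of the stand (scene px ~(449,266) and (445,299)) and two spent fins before the slab (~(288,237), (325,262)). The cover is at (212,188) and the tray at (278,172). I'll measure from the depth clouds in a top-down map.

```bash
cat > m1.py <<'E'
from h import *
# orthographic maps 1px=1.5mm: x 150..800, y -550..550
for n in ['scene','side']:
    z=np.load(n+'0.npz'); P=z['P'].reshape(-1,3); im=z['im'].reshape(-1,3)
    ok=np.isfinite(P[:,0])&(P[:,2]>-20)&(P[:,2]<150); P=P[ok]; c=im[ok]
    k=(P[:,0]>150)&(P[:,0]<900)&(abs(P[:,1])<560); P=P[k]; c=c[k]
    t=P[(P[:,2]<15)]; print(n,'counter z median',np.median(t[:,2]))
    hsv=cv2.cvtColor(c[None],cv2.COLOR_RGB2HSV)[0]
    def rects(mask,nm,minp):
        q=P[mask]; u=((q[:,:2]-[150,-560])/2).astype(int)
        m=np.zeros((560,375),np.uint8); m[u[:,1],u[:,0]]=255; m=cv2.morphologyEx(m,cv2.MORPH_CLOSE,np.ones((5,5)))
        nn,lab=cv2.connectedComponents(m)
        for i in range(1,nn):
            s=q[lab[u[:,1],u[:,0]]==i]
            if len(s)<minp: continue
            r=cv2.minAreaRect(s[:,:2].astype(np.float32)); print(' ',nm,len(s),np.round(r[0]),np.round(r[1]),round(r[2],1),'z',np.round(np.percentile(s[:,2],[5,50,95])))
    rects((P[:,2]>52)&(P[:,2]<66)&(hsv[:,1]<70),'z52-66',150)
    rects((P[:,2]>33)&(P[:,2]<52)&(hsv[:,1]<70),'z33-52',12)
    rects((P[:,2]>20)&(P[:,2]<32)&(hsv[:,1]<70),'z20-32',60)
    rects((P[:,2]>12)&(P[:,2]<22)&(hsv[:,1]<90),'z12-22',60)
    rects((P[:,2]>70)&(P[:,2]<112),'z70-112',20)
E
python3 m1.py
```

```text
scene counter z median 0.1623507156583628
  z52-66 935 [ 596. -374.] [258.  65.] 81.1 z [55. 60. 64.]
  z52-66 7799 [744. -12.] [265. 306.] 1.7 z [55. 60. 64.]
  z33-52 14 [ 602. -499.] [12. 11.] 80.3 z [35. 42. 50.]
  z33-52 100 [ 615. -254.] [13. 61.] 81.7 z [34. 44. 51.]
  z33-52 442 [815.  55.] [195. 391.] 42.6 z [39. 46. 52.]
  z33-52 77 [ 579. -123.] [33. 25.] 2.3 z [34. 41. 46.]
  z33-52 67 [582. -75.] [34. 13.] 3.9 z [34. 46. 51.]
  z33-52 58 [576.  44.] [32. 13.] 6.6 z [36. 46. 50.]
  z33-52 84 [571.  92.] [25. 32.] 84.4 z [34. 41. 46.]
  z33-52 48 [414. 307.] [19. 29.] 75.4 z [33. 44. 50.]
  z33-52 70 [514. 355.] [34. 20.] 14.8 z [34. 47. 51.]
  z33-52 735 [833. 523.] [139.  90.] 7.4 z [33. 34. 36.]
  z20-32 179 [ 799. -277.] [34. 69.] 14.1 z [24. 28. 31.]
  z20-32 62 [ 614. -253.] [10. 60.] 80.2 z [21. 25. 31.]
  z20-32 64 [ 588. -109.] [49. 36.] 42.4 z [21. 27. 32.]
  z20-32 79 [577. -62.] [35. 24.] 1.5 z [22. 27. 31.]
  z20-32 181 [573.  62.] [37. 86.] 6.7 z [21. 27. 31.]
  z20-32 1176 [424. 331.] [233.  91.] 26.9 z [22. 28. 31.]
  z20-32 66 [730. 316.] [21. 52.] 37.6 z 
[... 2092 characters left out ...]
0. 22.]
  z12-22 205 [ 393. -319.] [180. 172.] 2.8 z [13. 18. 21.]
  z12-22 171 [ 389. -211.] [177.  31.] 5.1 z [13. 17. 21.]
  z12-22 60 [589. -50.] [57. 11.] 6.6 z [13. 17. 21.]
  z12-22 87 [365. 328.] [ 3. 96.] 89.6 z [13. 18. 21.]
  z12-22 107 [470. 379.] [116.   4.] 2.2 z [13. 17. 22.]
  z12-22 157 [761. 513.] [ 7. 95.] 10.8 z [14. 20. 22.]
  z70-112 78 [ 571. -476.] [27. 29.] 87.1 z [ 77.  87. 100.]
  z70-112 105 [ 595. -375.] [87. 12.] 82.1 z [71. 95. 99.]
  z70-112 92 [ 603. -266.] [22. 30.] 89.1 z [74. 87. 99.]
  z70-112 677 [788. -58.] [83. 83.] 8.6 z [75. 93. 96.]
  z70-112 640 [775.  67.] [ 71. 104.] 52.1 z [ 74. 105. 112.]
  z70-112 364 [716. 304.] [47. 49.] 52.8 z [73. 76. 79.]
```

jog_arm(
  plan=[0.382, 0.4365, -0.085, 0, 0, -19.4, 0.382, 0.4365, -0.085, 0, 0, -19.4, 0.382, 0.4365, -0.085, 0, 0, -19.4, 0.382, 0.4365, -0.085, 0, 0, -19.4, 0.382, 0.4365, -0.085, 0, 0, -19.4, 0.382, 0.4365, -0.085, 0, 0, -19.4, 0.382, 0.4365, -0.085, 0, 0, -19.4, 0.382, 0.4365, -0.085, 0, 0, -19.4, 0.382, 0.4365, -0.085, 0, 0, -19.4, 0.382, 0.4365, -0.085, 0, 0, -19.4, 0.382, 0.4365, -0.085, 0, 0, -19.4, 0.382, 0.4365, -0.085, 0, 0, -19.4, 0.382, 0.4365, -0.085, 0, 0, -19.4, 0.382, 0.4365, -0.085, 0, 0, -19.4, 0.382, 0.4365, -0.085, 0, 0, -19.4, 0.382, 0.4365, -0.085, 0, 0, -19.4, 0.382, 0.4365, -0.085, 0, 0, -19.4],
  claw=0.03,
)

```text
clock: 1.8
eef_pos: [582.5, -76.4, 120.8]
eef_rot: [3.141, -0.0, 0.034]
wrist_force: [0.1, -0.2, 0.4]
finger_gap: 30.4
finger_force: 0.0
```

```bash
python3 - <<'E'
from h import *
s=manip.read_state(); print(s['clock'],s['eef_pos'],s['eef_rot'],s['finger_gap'],s['joints'].round(2))
C=cal('wrist'); im,d=camera('wrist'); cv2.imwrite('pics/w1.png',im[:,:,::-1]); P=cloud('wrist',d,C); np.savez('w1.npz',im=im,P=P)
print(C[2], R.from_matrix(C[1]).as_euler('xyz'))
E
```

```text
1.8 [582.52360545 -76.41289286 120.8120646 ] [ 3.14144232e+00 -4.16406543e-04  3.38772338e-02] 30.366719265384237 [-0.19  0.46  1.5  -0.    1.18  1.34]
[652.01454516 -75.41481048 300.20415509] [ 2.90090711e+00 -2.46418360e-04 -1.53726622e+00]
```

View pics/w1.png

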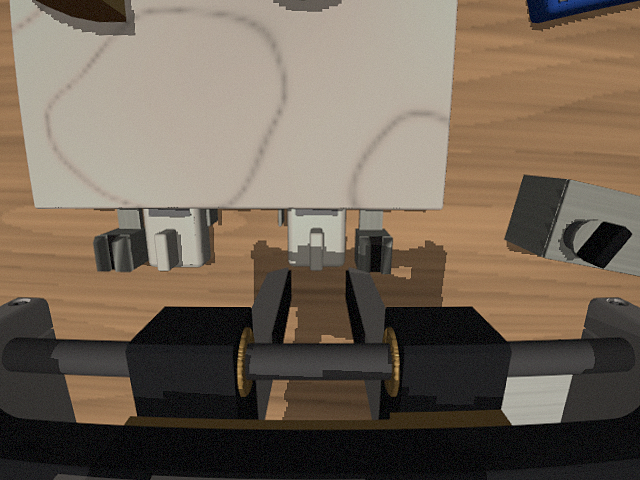

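The wrist view shows the slab's near edge (row 208, cols 35–443), fin tops at (316,232) and (170,236), and the post tops at about (104,240) and (375,240). I'll cast those onto their planes.

```bash
python3 - <<'E'
from h import *
z=np.load('w1.npz'); P=z['P']; C=cal('wrist')
print('edge',onplane('wrist',[[35,208],[443,208]],60,C).round(1))
print('fins',onplane('wrist',[[316,238],[168,240]],50,C).round(1))
Q=P.reshape(-1,3); r=np.isfinite(Q[:,0])
def st(n,m):
    s=Q[r&m]; 
    if len(s)>5: q=cv2.minAreaRect(s[:,:2].astype(np.float32)); print(n,len(s),np.round(q[0],1),np.round(q[1],1),round(q[2],1),s[:,2].mean().round(1))
x,y,h=Q.T
for n,a,b in [('finR',-95,-50),('finL',20,65)]: st(n,(h>46)&(h<54)&(y>a)&(y<b)&(x>550)&(x<608))
for n,a,b in [('postR',-145,-100),('postL',70,120)]: st(n,(h>41)&(h<49)&(y>a)&(y<b)&(x>545)&(x<608))
s=Q[r&(h>55)&(h<65)&(x<700)]; ys=np.arange(-150,120,10); e=[(s[abs(s[:,1]-t)<3][:,0].min(),t) for t in ys]
f=np.polyfit([t for _,t in e],[a for a,_ in e],1); print('edge fit',f)
E
```

```text
edge [[ 610.4  132.7   60. ]
 [ 619.4 -165.2   60. ]]
fins [[592.1 -75.8  50. ]
 [586.8  36.4  50. ]]
finR 495 [581.8 -76.6] [29.4  9.8] 1.5 49.7
finL 508 [576.8  42.5] [29.9 10.8] 0.3 49.7
postR 513 [ 576.4 -123.4] [26.8 23.4] 3.1 44.3
postL 604 [570.7  89.1] [27.2 23.7] 0.8 44.1
edge fit [-2.76320064e-02  6.13835402e+02]
```

jog_arm(
  plan=[0.0, 0.0, -0.04, 0, 0, 0, 0.0, 0.0, -0.07, 0, 0, 0, 0.0, 0.0, -0.089, 0, 0, 0, 0.0, 0.0, -0.089, 0, 0, 0, 0.0, 0.0, -0.089, 0, 0, 0],
)

```text
clock: 2.35
eef_pos: [582.7, -75.9, 31.5]
eef_rot: [-3.142, 0.0, 0.035]
wrist_force: [0.1, -0.6, 1.1]
finger_gap: 30.0
finger_force: 0.0
```

jog_arm(
  plan=[0, 0, 0, 0, 0, 0, 0, 0, 0, 0, 0, 0, 0, 0, 0, 0, 0, 0, 0, 0, 0, 0, 0, 0, 0, 0, 0, 0, 0, 0, -0.03, -0.001, 0, 0, 0, 0, -0.06, -0.002, 0, 0, 0, 0, -0.09, -0.0025, 0, 0, 0, 0, -0.12, -0.0035, 0, 0, 0, 0, -0.12, -0.0035, 0, 0, 0, 0, -0.12, -0.0035, 0, 0, 0, 0],
  claw=0,
  force=45,
)

```text
clock: 3.45
eef_pos: [462.7, -79.1, 31.8]
eef_rot: [3.142, 0.0, 0.035]
wrist_force: [-7.4, -0.8, 10.1]
finger_gap: 9.5
finger_force: 45.0
```

jog_arm(
  plan=[0, 0, 0.05, 0, 0, 0, -0.01, -0.02, 0.06, 0, 0, 0, -0.03, -0.06, 0.06, 0, 0, 0, -0.05, -0.1, 0.06, 0, 0, 0, -0.065, -0.14, 0.06, 0, 0, 0, -0.08, -0.18, 0.06, 0, 0, 0, -0.095, -0.22, 0.06, 0, 0, 0, -0.105, -0.255, 0.06, 0, 0, 0, -0.108, -0.273, 0.06, 0, 0, 0, -0.108, -0.273, 0.06, 0, 0, 0, -0.108, -0.273, 0.06, 0, 0, 0, -0.108, -0.273, 0.04, 0, 0, 0, -0.108, -0.273, 0.02, 0, 0, 0, -0.108, -0.273, 0.01, 0, 0, 0, -0.108, -0.273, 0.005, 0, 0, 0, -0.108, -0.273, 0.005, 0, 0, 0],
)

```text
clock: 5.05
eef_pos: [355.3, -351.6, 36.7]
eef_rot: [-3.142, -0.0, 0.036]
wrist_force: [-0.3, -0.2, -3.4]
finger_gap: 9.9
finger_force: 45.0
```

```bash
python3 - <<'E'
from h import *
for n in ['scene']:
    im,d=camera(n); cv2.imwrite('pics/s2.png',cv2.resize(im[100:330,130:400,::-1],None,fx=2.5,fy=2.5))
E
```

```text
(no output)
```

View pics/s2.png

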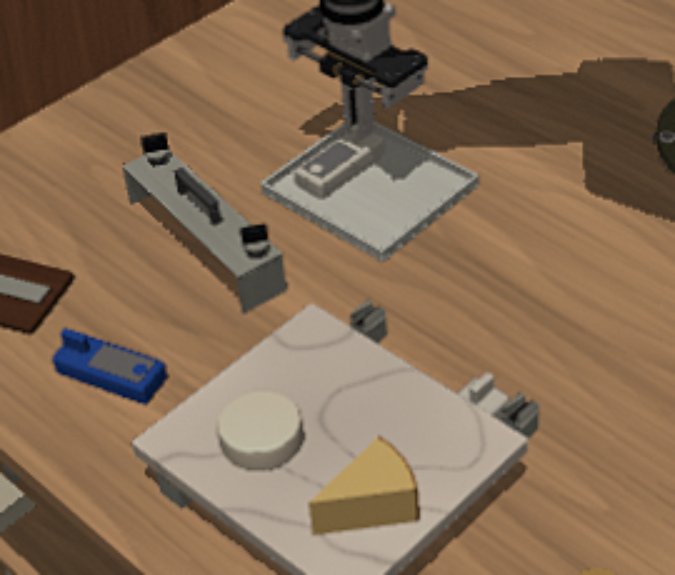

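Spent R lies in the tray at crop (330,165). The open back of the cover faces the stand, so no flip is needed. Next: release and fetch the left spent pack.

jog_arm(
  plan=[0, 0, 0, 0, 0, 0, 0, 0, 0, 0, 0, 0, 0, 0, 0, 0, 0, 0, 0, 0, 0.05, 0, 0, 0, 0.02, 0.035, 0.08, 0, 0, 0, 0.222, 0.3945, 0.08, 0, 0, 0, 0.222, 0.3945, 0.08, 0, 0, 0, 0.222, 0.3945, 0.08, 0, 0, 0, 0.222, 0.3945, 0.08, 0, 0, 0, 0.222, 0.3945, 0.08, 0, 0, 0, 0.222, 0.3945, 0.08, 0, 0, 0, 0.222, 0.3945, 0.08, 0, 0, 0, 0.222, 0.3945, 0.08, 0, 0, 0, 0.222, 0.3945, 0.08, 0, 0, 0, 0.222, 0.3945, 0.08, 0, 0, 0, 0.222, 0.3945, 0.035, 0, 0, 0, 0.222, 0.3945, 0.01, 0, 0, 0, 0.222, 0.3945, -0.005, 0, 0, 0, 0.222, 0.3945, -0.005, 0, 0, 0],
  claw=0.03,
)

```text
clock: 7.0
eef_pos: [576.1, 41.2, 30.4]
eef_rot: [3.142, 0.002, 0.034]
wrist_force: [0.7, 0.1, 0.8]
finger_gap: 30.1
finger_force: 0.0
```

jog_arm(
  plan=[0, 0, 0, 0, 0, 0, 0, 0, 0, 0, 0, 0, 0, 0, 0, 0, 0, 0, 0, 0, 0, 0, 0, 0, 0, 0, 0, 0, 0, 0, -0.03, -0.001, 0, 0, 0, 0, -0.06, -0.002, 0, 0, 0, 0, -0.09, -0.0025, 0, 0, 0, 0, -0.12, -0.0035, 0, 0, 0, 0, -0.12, -0.0035, 0, 0, 0, 0, -0.12, -0.0035, 0, 0, 0, 0],
  claw=0,
  force=45,
)

```text
clock: 8.1
eef_pos: [456.6, 39.0, 32.4]
eef_rot: [3.142, 0.0, 0.035]
wrist_force: [-10.2, 0.2, 18.3]
finger_gap: 9.7
finger_force: 45.0
```

jog_arm(
  plan=[0, 0, 0.05, 0, 0, 0, -0.01, -0.02, 0.06, 0, 0, 0, -0.03, -0.06, 0.06, 0, 0, 0, -0.05, -0.1, 0.06, 0, 0, 0, -0.065, -0.14, 0.06, 0, 0, 0, -0.08, -0.18, 0.06, 0, 0, 0, -0.095, -0.22, 0.06, 0, 0, 0, -0.105, -0.265, 0.06, 0, 0, 0, -0.106, -0.2945, 0.06, 0, 0, 0, -0.106, -0.2945, 0.06, 0, 0, 0, -0.106, -0.2945, 0.06, 0, 0, 0, -0.106, -0.2945, 0.04, 0, 0, 0, -0.106, -0.2945, 0.02, 0, 0, 0, -0.106, -0.2945, 0.01, 0, 0, 0, -0.106, -0.2945, 0.005, 0, 0, 0, -0.106, -0.2945, 0.005, 0, 0, 0],
)

```text
clock: 9.7
eef_pos: [351.2, -255.0, 36.7]
eef_rot: [-3.141, 0.0, 0.036]
wrist_force: [-0.4, 0.5, -2.1]
finger_gap: 9.2
finger_force: 45.0
```

```bash
python3 - <<'E'
from h import *
im,d=camera('scene'); im2,d2=camera('side')
P=cloud('side',d2)
cv2.imwrite('pics/s3.png',np.hstack([cv2.resize(im[100:300,150:400,::-1],(500,400)),cv2.resize(im2[340:420,300:460,::-1],(300,400),interpolation=0)]))
for n,I,D in [('scene',im,d),('side',im2,d2)]:
    P=cloud(n,D).reshape(-1,3); x,y,h=P.T
    hs=cv2.cvtColor(I,cv2.COLOR_RGB2HSV).reshape(-1,3); g=np.isfinite(x)&(hs[:,1]<70)
    for nm,lo,hi in [('A',275,331),('B',329,385)]:
        m=g&(h>37)&(h<54)&(x>330)&(x<550)&(y>lo)&(y<hi); s=P[m]
        q=cv2.minAreaRect(s[:,:2].astype(np.float32)); print(n,nm,len(s),np.round(q[0]),np.round(q[1]),round(q[2],1),s.mean(0).round(1))
E
```

```text
scene A 49 [414. 305.] [36.  9.] 1.2 [415.9 304.9  46.4]
scene B 62 [490. 354.] [75. 11.] 6.0 [513.  357.3  46.8]
side A 94 [415. 305.] [12. 30.] 89.7 [414.8 305.6  48. ]
side B 98 [499. 357.] [55. 12.] 2.3 [510.6 358.3  48. ]
```

View pics/s3.png

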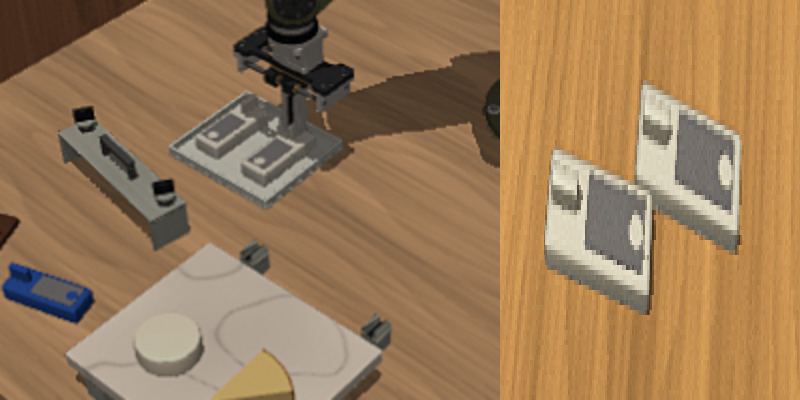

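Both spent packs are in the tray. Next I'll hover over the fresh packs and look with the wrist camera.

jog_arm(
  plan=[0, 0, 0, 0, 0, 0, 0, 0, 0, 0, 0, 0, 0, 0, 0, 0, 0, 0, 0, 0, 0.05, 0, 0, 0, 0, 0, 0.1, 0, 0, 0, 0.02, 0.585, 0.114, 0, 0, 0, 0.02, 0.585, 0.114, 0, 0, 0, 0.02, 0.585, 0.114, 0, 0, 0, 0.02, 0.585, 0.114, 0, 0, 0, 0.02, 0.585, 0.114, 0, 0, 0, 0.02, 0.585, 0.114, 0, 0, 0, 0.02, 0.585, 0.114, 0, 0, 0, 0.02, 0.585, 0.114, 0, 0, 0, 0.02, 0.585, 0.114, 0, 0, 0, 0.02, 0.585, 0.114, 0, 0, 0, 0.02, 0.585, 0.114, 0, 0, 0, 0.02, 0.585, 0.114, 0, 0, 0, 0.02, 0.585, 0.114, 0, 0, 0, 0.02, 0.585, 0.114, 0, 0, 0, 0.02, 0.585, 0.114, 0, 0, 0],
  claw=0.03,
)

```text
clock: 11.8
eef_pos: [370.9, 328.7, 150.4]
eef_rot: [3.141, 0.0, 0.035]
wrist_force: [-0.6, 0.2, -0.4]
finger_gap: 29.9
finger_force: 0.0
```

```bash
python3 - <<'E'
from h import *
s=manip.read_state(); print(s['clock'],s['eef_pos'],s['eef_rot'],s['joints'].round(2))
C=cal('wrist'); im,d=camera('wrist'); cv2.imwrite('pics/w4.png',im[:,:,::-1]); P=cloud('wrist',d,C).reshape(-1,3)
hs=cv2.cvtColor(im,cv2.COLOR_RGB2HSV).reshape(-1,3); x,y,h=P.T
g=np.isfinite(x)&(hs[:,1]<70)&(h>46)&(h<54)&(x>385)&(x<560)&(y>270)&(y<400)
S=P[g]; print(len(S))
for nm,k in [('A',S[:,0]<460),('B',S[:,0]>=460)]:
    q=cv2.minAreaRect(S[k][:,:2].astype(np.float32)); print(nm,k.sum(),np.round(q[0],1),np.round(q[1],1),round(q[2],1))
g=np.isfinite(x)&(h>25)&(h<31)&(hs[:,1]<70)&(y>270)&(y<400)&(x>300)&(x<560)
S=P[g]
m=np.zeros((300,300),np.uint8); u=(S[:,:2]-[290,250]).astype(int); m[u[:,1],u[:,0]]=255
m=cv2.morphologyEx(m,cv2.MORPH_CLOSE,np.ones((3,3)))
n,l,stt,_=cv2.connectedComponentsWithStats(m)
for i in range(1,n):
    if stt[i,4]>300: 
        k=l[u[:,1],u[:,0]]==i; q=cv2.minAreaRect(S[k][:,:2].astype(np.float32)); print(np.round(q[0],1),np.round(q[1],1),round(q[2],1))
E
```

```text
11.8 [370.86150651 328.67941069 150.43997861] [3.14141787e+00 1.37195667e-04 3.45140471e-02] [ 0.65  0.23  1.74 -0.    1.17  2.19]
1005
A 442 [414.7 304.6] [10.1 29.3] 89.4
B 563 [510.6 357. ] [29.7 10.4] 2.5
[426.7 331.2] [223.6  91.4] 27.4
```

View pics/w4.png

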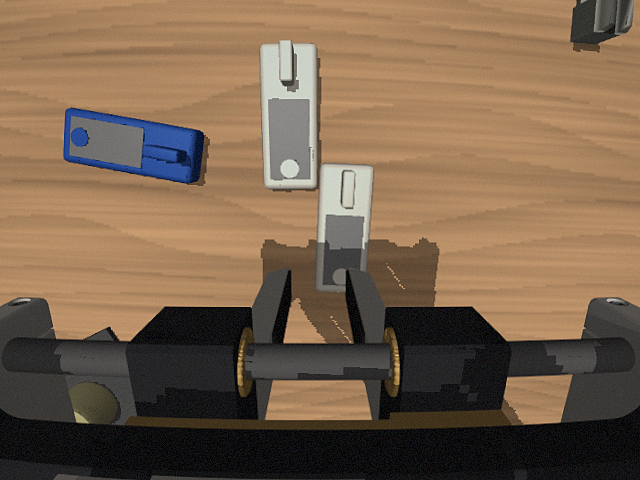

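The wrist view shows fresh A with its fin at (348,188) and fresh B with its fin at (287,62), both noses toward the robot. Next: grasp A, lift and turn it round.

jog_arm(
  plan=[0.044, -0.025, -0.03, 0, 0, -2, 0.044, -0.025, -0.06, 0, 0, -2, 0.044, -0.025, -0.08, 0, 0, -2, 0.044, -0.025, -0.08, 0, 0, -2, 0.044, -0.025, -0.105, 0, 0, -2, 0.044, -0.025, -0.119, 0, 0, -2, 0.044, -0.025, -0.119, 0, 0, -2, 0.044, -0.025, -0.119, 0, 0, -2],
)

```text
clock: 12.65
eef_pos: [415.2, 304.6, 32.4]
eef_rot: [-3.141, -0.001, 0.0]
wrist_force: [-0.6, 0.5, 0.7]
finger_gap: 29.9
finger_force: 0.0
```

jog_arm(
  plan=[0, 0, 0, 0, 0, 0, 0, 0, 0, 0, 0, 0, 0, 0, 0, 0, 0, 0, 0, 0, 0, 0, 0, 0, 0, 0, 0, 0, 0, 0, 0, 0, 0.03, 0, 0, 0, 0, 0, 0.06, 0, 0, 0, 0, 0, 0.09, 0, 0, 0, 0, -0.02, 0.09, 0, 0, 8, 0, -0.04, 0.09, 0, 0, 16, 0, -0.06, 0.09, 0, 0, 24, 0, -0.08, 0.09, 0, 0, 32, 0, -0.1, 0.09, 0, 0, 40, 0.01, -0.12, 0.09, 0, 0, 48, 0.02, -0.14, 0.09, 0, 0, 56, 0.03, -0.16, 0.09, 0, 0, 64, 0.03, -0.18, 0.09, 0, 0, 72, 0.03, -0.2, 0.09, 0, 0, 80, 0.03, -0.22, 0.09, 0, 0, 88, 0.03, -0.23, 0.09, 0, 0, 91.6],
  claw=0,
  force=45,
)

```text
clock: 14.65
eef_pos: [444.6, 73.3, 121.3]
eef_rot: [-3.141, 0.0, 1.604]
wrist_force: [-0.1, 0.3, -1.8]
finger_gap: 9.7
finger_force: 45.0
```

jog_arm(
  plan=[0.005, -0.01, 0, 0, 0, 8, 0.01, -0.02, 0, 0, 0, 16, 0.015, -0.03, 0, 0, 0, 24, 0.02, -0.04, 0, 0, 0, 32, 0.022, -0.05, 0, 0, 0, 40, 0.025, -0.06, 0, 0, 0, 48, 0.027, -0.07, 0, 0, 0, 56, 0.027, -0.08, 0, 0, 0, 64, 0.027, -0.09, 0, 0, 0, 72, 0.027, -0.0945, 0, 0, 0, 80, 0.027, -0.0945, 0, 0, 0, 88, 0.027, -0.0945, 0, 0, 0, 90, 0.027, -0.0945, -0.04, 0, 0, 90, 0.027, -0.0945, -0.07, 0, 0, 90, 0.027, -0.0945, -0.085, 0, 0, 90, 0.027, -0.0945, -0.089, 0, 0, 90, 0.027, -0.0945, -0.089, 0, 0, 90],
)

```text
clock: 16.35
eef_pos: [471.4, -20.0, 32.5]
eef_rot: [3.141, -0.001, -3.113]
wrist_force: [0.3, -0.2, -1.9]
finger_gap: 9.5
finger_force: 45.0
```

```bash
cat > look.py <<'E'
from h import *
import sys
s=manip.read_state(); print(s['clock'],s['eef_pos'],s['eef_rot'],s['joints'].round(2))
a,_=camera('scene'); b,_=camera('side'); y0,x0,y1,x1=160,180,320,380
b1=cv2.resize(b[170:330,270:430,::-1],(400,400)) ; a1=cv2.resize(a[200:320,240:360,::-1],(400,400))
cv2.imwrite(sys.argv[1],np.hstack([a1,b1]))
E
python3 look.py pics/l5.png
```

```text
16.35 [471.44781579 -19.98734014  32.46488734] [ 3.14149474e+00 -1.24050943e-03 -3.11331038e+00] [-0.12  0.36  1.89 -0.    0.89 -1.72]
```

View pics/l5.png

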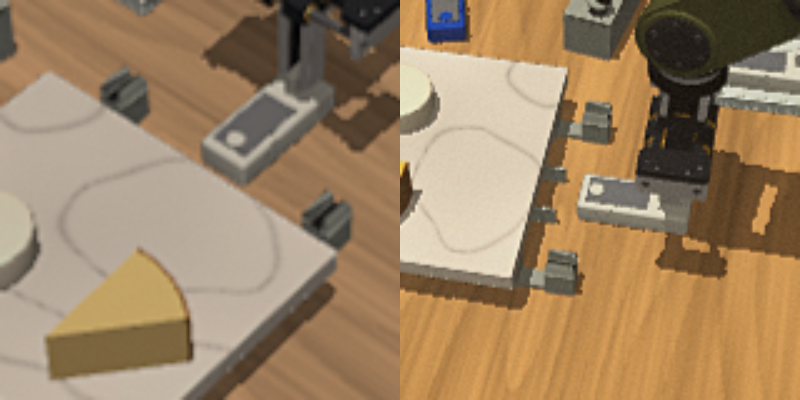

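Pack A is aligned with the middle lane between the divider ends, so I'll slide it in.

jog_arm(
  plan=[0.02, 0.0005, -0.0005, 0, 0, 0, 0.04, 0.001, -0.0005, 0, 0, 0, 0.06, 0.0015, -0.0005, 0, 0, 0, 0.08, 0.002, -0.0005, 0, 0, 0, 0.095, 0.0025, -0.0005, 0, 0, 0, 0.103, 0.003, -0.0005, 0, 0, 0, 0.107, 0.003, -0.0005, 0, 0, 0, 0.11, 0.003, -0.0005, 0, 0, 0, 0.11, 0.003, -0.0005, 0, 0, 0],
)

```text
clock: 17.35
eef_pos: [579.9, -17.0, 32.0]
eef_rot: [3.141, -0.005, -3.113]
wrist_force: [-14.4, 0.2, 9.8]
finger_gap: 9.8
finger_force: 45.0
```

jog_arm(
  plan=[0, 0, 0, 0, 0, 0, 0, 0, 0, 0, 0, 0, 0, 0, 0, 0, 0, 0, 0, 0, 0.05, 0, 0, 0, 0, 0, 0.1, 0, 0, 0, -0.022, 0.374, 0.1, 0, 0, 1, -0.022, 0.374, 0.1, 0, 0, 1, -0.022, 0.374, 0.1, 0, 0, 1, -0.022, 0.374, 0.1, 0, 0, 1, -0.022, 0.374, 0.1, 0, 0, 1, -0.022, 0.374, 0.1, 0, 0, 1, -0.022, 0.374, 0.1, 0, 0, 1, -0.022, 0.374, 0.1, 0, 0, 1, -0.022, 0.374, 0.1, 0, 0, 1, -0.022, 0.374, 0.1, 0, 0, 1, -0.022, 0.374, 0.1, 0, 0, 1],
  claw=0.03,
)

```text
clock: 18.95
eef_pos: [560.2, 355.8, 132.0]
eef_rot: [-3.141, -0.0, -3.097]
wrist_force: [-0.1, -0.9, -0.7]
finger_gap: 30.1
finger_force: 0.0
```

```bash
python3 - <<'E'
from h import *
s=manip.read_state(); print(s['clock'],s['eef_pos'],s['eef_rot'],s['joints'].round(2))
C=cal('wrist'); im,d=camera('wrist'); cv2.imwrite('pics/w6.png',im[:,:,::-1]); Pw=cloud('wrist',d,C)
I,D=camera('scene'); Ps=cloud('scene',D); I2,D2=camera('side'); P2=cloud('side',D2)
def fin(n,im,P,box):
    P=P.reshape(-1,3); x,y,h=P.T; hs=cv2.cvtColor(im,cv2.COLOR_RGB2HSV).reshape(-1,3)
    g=np.isfinite(x)&(hs[:,1]<70)&(h>45)&(h<54)&(x>box[0])&(x<box[1])&(y>box[2])&(y<box[3]); S=P[g]
    if len(S)<10: print(n,'few',len(S)); return
    q=cv2.minAreaRect(S[:,:2].astype(np.float32)); print(n,len(S),np.round(q[0],1),np.round(q[1],1),round(q[2],1))
fin('w B',im,Pw,(460,552,310,420)); fin('sc B',I,Ps,(460,552,310,420)); fin('sc A',I,Ps,(540,605,-45,15)); fin('si A',I2,P2,(540,605,-45,15))
E
```

```text
18.95 [560.15862622 355.78573234 132.00023724] [-3.14143195e+00 -1.61061521e-05 -3.09709538e+00] [ 0.51  0.61  1.24 -0.    1.29 -1.1 ]
w B 472 [510.5 357.5] [28.5  9.2] 2.6
sc B 48 [510.9 356.5] [11.4 31.7] 89.6
sc A 39 [584.2 -16.6] [13.  30.2] 88.7
si A few 0
```

jog_arm(
  plan=[-0.049, 0, 0, 0, 0, 0, -0.049, 0, -0.04, 0, 0, 0, -0.049, 0, -0.07, 0, 0, 0, -0.049, 0, -0.09, 0, 0, 0, -0.049, 0, -0.1, 0, 0, 0, -0.049, 0, -0.1, 0, 0, 0],
)

```text
clock: 19.7
eef_pos: [510.7, 356.3, 31.1]
eef_rot: [-3.141, -0.001, -3.097]
wrist_force: [0.5, 0.1, 0.8]
finger_gap: 29.8
finger_force: 0.0
```

jog_arm(
  plan=[0, 0, 0, 0, 0, 0, 0, 0, 0, 0, 0, 0, 0, 0, 0, 0, 0, 0, 0, 0, 0, 0, 0, 0, 0, 0, 0, 0, 0, 0, 0, 0, 0.03, 0, 0, 0, 0, 0, 0.06, 0, 0, 0, 0, 0, 0.09, 0, 0, 0, 0, -0.02, 0.09, 0, 0, -8, -0.01, -0.04, 0.09, 0, 0, -16, -0.02, -0.06, 0.09, 0, 0, -24, -0.03, -0.08, 0.09, 0, 0, -32, -0.04, -0.1, 0.09, 0, 0, -40, -0.04, -0.12, 0.09, 0, 0, -48, -0.04, -0.14, 0.09, 0, 0, -56, -0.04, -0.16, 0.09, 0, 0, -64, -0.04, -0.18, 0.09, 0, 0, -72, -0.04, -0.2, 0.09, 0, 0, -80, -0.04, -0.22, 0.09, 0, 0, -88, -0.04, -0.23, 0.09, 0, 0, -91],
  claw=0,
  force=45,
)

```text
clock: 21.7
eef_pos: [470.6, 125.7, 121.9]
eef_rot: [-3.141, 0.0, 1.593]
wrist_force: [0.3, -0.1, -3.3]
finger_gap: 9.6
finger_force: 45.0
```

jog_arm(
  plan=[0, -0.01, 0, 0, 0, -8, 0, -0.02, 0, 0, 0, -16, 0, -0.03, 0, 0, 0, -24, 0, -0.04, 0, 0, 0, -32, 0, -0.05, 0, 0, 0, -40, 0, -0.06, 0, 0, 0, -48, 0, -0.07, 0, 0, 0, -56, 0, -0.08, 0, 0, 0, -64, 0, -0.0875, 0, 0, 0, -72, 0, -0.0875, 0, 0, 0, -80, 0, -0.0875, 0, 0, 0, -88, 0, -0.0875, 0, 0, 0, -90, 0, -0.0875, -0.04, 0, 0, -90, 0, -0.0875, -0.07, 0, 0, -90, 0, -0.0875, -0.085, 0, 0, -90, 0, -0.0875, -0.0895, 0, 0, -90, 0, -0.0875, -0.0895, 0, 0, -90],
)

```text
clock: 23.4
eef_pos: [470.6, 39.5, 32.7]
eef_rot: [3.142, 0.001, 0.028]
wrist_force: [-0.2, 0.7, -3.3]
finger_gap: 9.9
finger_force: 45.0
```

```bash
python3 look.py pics/l7.png
```

```text
23.4 [470.6224159   39.47796058  32.72586019] [3.14155027e+00 6.40300224e-04 2.82804845e-02] [ 0.01  0.36  1.89 -0.    0.89  1.55]
```

View pics/l7.png

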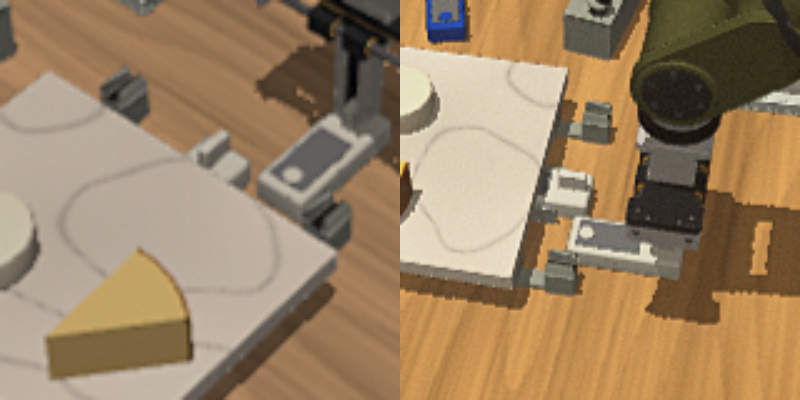

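Pack A is home in the middle lane and B is aligned with the left one. I'll slide B in, then release.

jog_arm(
  plan=[0.02, 0.0005, -0.0005, 0, 0, 0, 0.04, 0.001, -0.0005, 0, 0, 0, 0.06, 0.0015, -0.0005, 0, 0, 0, 0.08, 0.002, -0.0005, 0, 0, 0, 0.095, 0.0025, -0.0005, 0, 0, 0, 0.103, 0.003, -0.0005, 0, 0, 0, 0.107, 0.003, -0.0005, 0, 0, 0, 0.109, 0.003, -0.0005, 0, 0, 0, 0.109, 0.003, -0.0005, 0, 0, 0],
)

```text
clock: 24.4
eef_pos: [578.5, 42.5, 32.4]
eef_rot: [-3.142, 0.003, 0.028]
wrist_force: [-12.6, -0.4, 11.8]
finger_gap: 9.7
finger_force: 45.0
```

jog_arm(
  plan=[0, 0, 0, 0, 0, 0, 0, 0, 0, 0, 0, 0, 0, 0, 0, 0, 0, 0, 0, 0, 0.05, 0, 0, 0, 0, 0, 0.1, 0, 0, 0, 0, -0.05, 0.12, 0, 0, 8, 0, -0.1, 0.14, 0, 0, 16, 0, -0.14, 0.15, 0, 0, 24, 0, -0.18, 0.16, 0, 0, 32, 0, -0.22, 0.17, 0, 0, 40, 0.01, -0.26, 0.17, 0, 0, 48, 0.01, -0.3, 0.17, 0, 0, 56, 0.01, -0.34, 0.17, 0, 0, 64, 0.01, -0.38, 0.17, 0, 0, 72, 0.01, -0.42, 0.17, 0, 0, 79, 0.01, -0.46, 0.17, 0, 0, 79, 0.01, -0.4825, 0.17, 0, 0, 79, 0.01, -0.4825, 0.17, 0, 0, 79, 0.01, -0.4825, 0.17, 0, 0, 79],
  claw=0.03,
)

```text
clock: 26.3
eef_pos: [589.8, -439.8, 201.4]
eef_rot: [-3.141, -0.0, 1.407]
wrist_force: [-0.6, 0.2, 0.3]
finger_gap: 30.3
finger_force: 0.0
```

```bash
python3 - <<'E'
from h import *
s=manip.read_state(); print(s['clock'],s['eef_pos'],s['eef_rot'],s['joints'].round(2))
C=cal('wrist'); im,d=camera('wrist'); cv2.imwrite('pics/w8.png',im[:,:,::-1]); P=cloud('wrist',d,C); np.savez('w8.npz',im=im,P=P)
Q=P.reshape(-1,3); Q=Q[np.isfinite(Q[:,0])]; x,y,h=Q.T
def rc(n,m):
    S=Q[m]; q=cv2.minAreaRect(S[:,:2].astype(np.float32)); print(n,len(S),np.round(q[0],1),np.round(q[1],1),round(q[2],1),'z',S[:,2].mean().round(1))
b=(x>530)&(x<670)&(y>-520)&(y<-230)
rc('top',b&(h>57)&(h<63)); rc('bar',b&(h>89)&(h<97)&(abs(y+375)<60)); 
rc('wingR',b&(h>91)&(h<101)&(y<-445)); rc('wingL',b&(h>91)&(h<101)&(y>-300))
E
```

```text
26.3 [ 589.78447338 -439.84962599  201.40844464] [-3.14121868e+00 -4.57189672e-04  1.40659798e+00] [-0.69  0.75  0.86  0.    1.53 -0.53]
top 14675 [ 595.7 -377. ] [253.   60.3] 81.5 z 60.1
bar 1414 [ 596.3 -377.2] [78.6 12. ] 81.5 z 93.6
wingR 367 [ 572.6 -481.5] [10.  29.5] 58.7 z 95.5
wingL 598 [ 603.4 -270.9] [11.2 30. ] 55.6 z 95.6
```

View pics/w8.png

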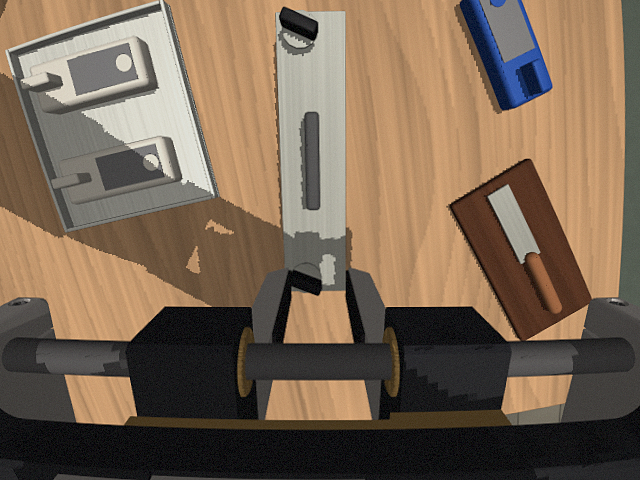

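The cover is seen with the handle at (312,160) and the wings at (298,24) and (306,282), each turned about 25° clockwise; the cover's yaw is −8.5°. Next: grip the handle.

jog_arm(
  plan=[0.0065, 0.045, 0, 0, 0, 0.9, 0.0065, 0.063, -0.03, 0, 0, 0.9, 0.0065, 0.063, -0.07, 0, 0, 0.9, 0.0065, 0.063, -0.11, 0, 0, 0.9, 0.0065, 0.063, -0.131, 0, 0, 0.9, 0.0065, 0.063, -0.131, 0, 0, 0.9, 0.0065, 0.063, -0.131, 0, 0, 0.9],
  claw=0.045,
)

```text
clock: 27.05
eef_pos: [597.0, -376.4, 72.4]
eef_rot: [3.14, 0.0, 1.424]
wrist_force: [1.1, 0.2, -0.4]
finger_gap: 45.3
finger_force: 0.0
```

jog_arm(
  plan=[0, 0, 0, 0, 0, 0, 0, 0, 0, 0, 0, 0, 0, 0, 0, 0, 0, 0, 0, 0, 0, 0, 0, 0, 0, 0, 0, 0, 0, 0, 0, 0, 0, 0, 0, 0, 0, 0, 0.01, 0, 0, 0, 0, 0, 0.03, 0, 0, 0, 0, 0, 0.06, 0, 0, 0, 0, 0, 0.09, 0, 0, 0, 0, 0, 0.09, 0, 0, 0],
  claw=0,
  force=60,
)

```text
clock: 28.15
eef_pos: [597.6, -377.9, 166.0]
eef_rot: [3.135, 0.003, 1.423]
wrist_force: [0.9, -0.3, -3.9]
finger_gap: 11.7
finger_force: 60.0
```

```bash
cat > cov.py <<'E'
from h import *
s=manip.read_state(); print(s['clock'],s['eef_pos'],s['eef_rot'],s['finger_gap'])
t=s['eef_pos']; zt=t[2]-11
for n in ['side','scene']:
    im,d=camera(n); Q=cloud(n,d).reshape(-1,3); Q=Q[np.isfinite(Q[:,0])]; 
    S=Q[(abs(Q[:,2]-zt)<9)&(np.hypot(*(Q[:,:2]-t[:2]).T)<150)]
    # top plane fit
    for _ in range(3):
        A=np.c_[S[:,:2]-t[:2],np.ones(len(S))]; c=np.linalg.lstsq(A,S[:,2],rcond=None)[0]; S=S[abs(A@c-S[:,2])<3]
    q=cv2.minAreaRect(S[:,:2].astype(np.float32)); print(n,len(S),'slope',c.round(3),np.round(q[0],1),np.round(q[1],1),round(q[2],1))
E
python3 cov.py
```

```text
28.15 [ 597.59433522 -377.86071181  166.01424459] [3.13512994 0.00322022 1.42277313] 11.7156436921676
side 596 slope [ 1.00000e-02 -1.00000e-02  1.57424e+02] [ 598.3 -373.8] [255.3  60.8] 81.4
scene 694 slope [-4.00000e-03 -6.00000e-03  1.52148e+02] [ 597.5 -376.9] [264.   61.9] 81.9
```

jog_arm(
  plan=[-0.002, 0.03, 0, 0, 0, 1, -0.004, 0.07, 0, 0, 0, 3, -0.006, 0.11, 0, 0, 0, 5, -0.008, 0.15, 0, 0, 0, 7, -0.01, 0.19, 0, 0, 0, 9, -0.012, 0.23, 0, 0, 0, 10.1, -0.0137, 0.27, 0, 0, 0, 10.1, -0.0137, 0.31, 0, 0, 0, 10.1, -0.0137, 0.335, 0, 0, 0, 10.1, -0.0137, 0.35, 0, 0, 0, 10.1, -0.0137, 0.3597, 0, 0, 0, 10.1, -0.0137, 0.3597, 0, 0, 0, 10.1, -0.0137, 0.3597, -0.01, 0, 0, 10.1, -0.0137, 0.3597, -0.02, 0, 0, 10.1, -0.0137, 0.3597, -0.02, 0, 0, 10.1, -0.0137, 0.3597, -0.02, 0, 0, 10.1],
)

```text
clock: 29.85
eef_pos: [582.5, -17.9, 140.5]
eef_rot: [-3.141, -0.0, 1.598]
wrist_force: [-0.0, -0.1, -3.4]
finger_gap: 11.4
finger_force: 60.0
```

```bash
python3 cov.py; python3 - <<'E'
from h import *
C=cal('wrist'); im,d=camera('wrist'); cv2.imwrite('pics/w9.png',im[:,:,::-1]); P=cloud('wrist',d,C).reshape(-1,3); P=P[np.isfinite(P[:,0])]; x,y,h=P.T
S=P[(h>123)&(h<141)&(abs(x-582)<60)&(y>-16)&(y<130)]
q=cv2.minAreaRect(S[:,:2].astype(np.float32)); print(np.round(q[0],1),np.round(q[1],1),round(q[2],1),np.median(S[:,2]), cv2.boxPoints(q).round(1).tolist())
c=np.polyfit(S[:,1],S[:,2],1); print('slope',c)
a,_=camera('scene'); b,_=camera('side'); cv2.imwrite('pics/l9.png',np.hstack([cv2.resize(a[150:310,220:380,::-1],(400,400)),cv2.resize(b[150:310,270:430,::-1],(400,400))]))
E
```

```text
29.85 [582.4739476  -17.85782605 140.46604062] [-3.14070235e+00 -6.43442880e-05  1.59824818e+00] 11.359257409523325
side 995 slope [-6.00000e-03 -2.00000e-03  1.31102e+02] [582.8 -16. ] [ 60.3 252.3] 1.6
scene 954 slope [-4.00000e-03 -2.00000e-03  1.29343e+02] [585.7 -16.8] [ 61.5 253.6] 1.8
[581.1  46. ] [ 60.6 125.3] 1.3 130.2491692019112 [[549.5, 108.0], [552.2999877929688, -17.299999237060547], [612.7999877929688, -15.899999618530273], [610.0, 109.4000015258789]]
slope [-1.04894858e-03  1.30307552e+02]
```

View pics/l9.png

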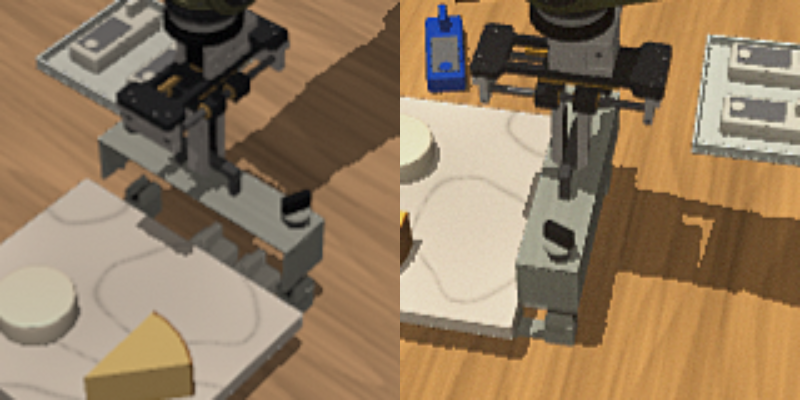

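The cover hovers centred over the posts within about 1 mm, so I'll lower it.

jog_arm(
  plan=[0, 0, -0.015, 0, 0, 0, 0, 0, -0.025, 0, 0, 0, 0, 0, -0.03, 0, 0, 0, 0, 0, -0.035, 0, 0, 0, 0, 0, -0.04, 0, 0, 0, 0, 0, -0.04, 0, 0, 0],
)

```text
clock: 30.7
eef_pos: [582.4, -17.3, 100.4]
eef_rot: [-3.141, -0.0, 1.599]
wrist_force: [0.1, 0.3, -3.6]
finger_gap: 11.5
finger_force: 60.0
```

jog_arm(
  plan=[0, 0, -0.01, 0, 0, 0, 0, 0, -0.018, 0, 0, 0, 0, 0, -0.024, 0, 0, 0, 0, 0, -0.028, 0, 0, 0, 0, 0, -0.03, 0, 0, 0, 0, 0, -0.031, 0, 0, 0, 0, 0, -0.031, 0, 0, 0],
)

```text
clock: 31.4
eef_pos: [583.0, -17.3, 71.2]
eef_rot: [3.141, 0.0, 1.599]
wrist_force: [-5.0, 0.9, 7.1]
finger_gap: 11.3
finger_force: 60.0
```

```bash
python3 cov.py
```

```text
31.4 [582.97349523 -17.29164283  71.20335402] [3.14050423e+00 1.04432717e-04 1.59907347e+00] 11.322245727905628
side 3112 slope [-2.0000e-03 -2.0000e-03  6.1955e+01] [642.5  -2.8] [179.5 266.4] 1.7
scene 3117 slope [2.0000e-03 0.0000e+00 5.9206e+01] [642.9 -10. ] [180.3 280.8] 15.6
```

jog_arm(
  plan=[0, 0, 0, 0, 0, 0, 0, 0, 0, 0, 0, 0, 0, 0, 0, 0, 0, 0, 0, 0, 0.03, 0, 0, 0, 0, 0, 0.065, 0, 0, 0, -0.012, 0.03, 0.065, 0, 0, 8, -0.012, 0.06, 0.065, 0, 0, 16, -0.012, 0.09, 0.065, 0, 0, 24, -0.012, 0.107, 0.065, 0, 0, 32, -0.012, 0.107, 0.065, 0, 0, 40, -0.012, 0.107, 0.065, 0, 0, 48, -0.012, 0.107, 0.065, 0, 0, 56, -0.012, 0.107, 0.065, 0, 0, 64.1, -0.012, 0.107, 0.065, 0, 0, 64.1, -0.012, 0.107, 0.065, 0, 0, 64.1],
  claw=0.035,
)

```text
clock: 33.0
eef_pos: [570.7, 89.7, 134.9]
eef_rot: [3.142, 0.0, 2.714]
wrist_force: [0.2, 0.1, 1.1]
finger_gap: 34.8
finger_force: 0.0
```

```bash
cat > wing.py <<'E'
from h import *
import sys
s=manip.read_state(); print(s['clock'],s['eef_pos'],s['eef_rot'],s['joints'].round(2))
def rc(n,S):
    if len(S)<8: print(n,'few',len(S)); return
    q=cv2.minAreaRect(S[:,:2].astype(np.float32)); print(n,len(S),np.round(q[0],1),np.round(q[1],1),round(q[2],1),'z',S[:,2].mean().round(1))
I=[]
for n in ['wrist','scene','side']:
    C=cal(n); im,d=camera(n); I.append(im); Q=cloud(n,d,C).reshape(-1,3); v=cv2.cvtColor(im,cv2.COLOR_RGB2HSV).reshape(-1,3)[:,2]
    k=np.isfinite(Q[:,0])&(abs(Q[:,0]-573)<40); Q=Q[k]; v=v[k]; x,y,h=Q.T
    for w,c in [('L',89.6),('R',-124)]: rc(n+' wing'+w,Q[(h>85)&(h<101)&(abs(y-c)<25)&(v<80)])
    rc(n+' bar',Q[(h>86)&(h<99)&(abs(y+17)<55)])
cv2.imwrite(sys.argv[1],np.hstack([cv2.resize(I[0][:,:,::-1],(400,300)),cv2.resize(I[1][150:310,220:430,::-1],(400,300))]))
E
python3 wing.py pics/w10.png
```

```text
33.0 [570.66862339  89.70506827 134.93056284] [3.14153806e+00 6.35676616e-05 2.71351245e+00] [ 0.09  0.43  1.52  0.    1.2  -1.05]
wrist wingL 651 [570.   89.4] [ 9.9 29.6] 67.0 z 95.4
wrist wingR 308 [ 582.2 -126. ] [10. 17.] 68.8 z 94.1
wrist bar 78 [577.6  18.6] [14.9  7.3] 46.8 z 89.5
scene wingL 59 [571.8  89.3] [14.8 28.5] 71.3 z 92.5
scene wingR 55 [ 578.4 -123.4] [15.4 31. ] 78.7 z 92.4
scene bar 131 [582.3 -15.5] [82.7 17.6] 90.0 z 92.1
side wingL 71 [571.6  90.6] [11.5 30.2] 68.7 z 94.4
side wingR few 1
side bar 9 [584.3  20.5] [2.5 8.6] 12.4 z 93.4
```

View pics/w10.png

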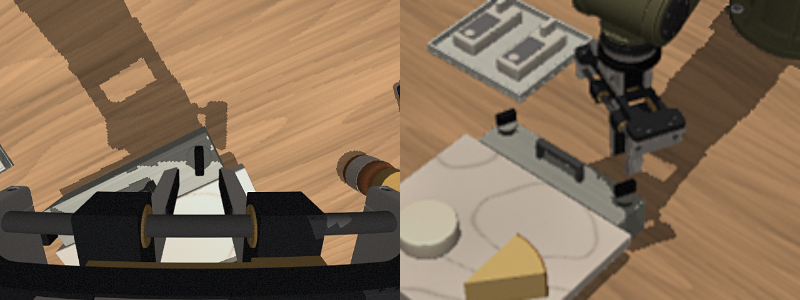

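jog_arm(
  plan=[0, 0, -0.03, 0, 0, 1, 0, 0, -0.05, 0, 0, 1, 0, 0, -0.0575, 0, 0, 1, 0, 0, -0.0575, 0, 0, 1, 0, 0, -0.0575, 0, 0, 1],
)

```text
clock: 33.65
eef_pos: [571.1, 89.7, 78.4]
eef_rot: [3.141, 0.001, 2.735]
wrist_force: [0.1, 1.1, 0.2]
finger_gap: 35.3
finger_force: 0.0
```

jog_arm(
  plan=[0, 0, 0, 0, 0, 0, 0, 0, 0, 0, 0, 0, 0, 0, 0, 0, 0, 0, 0, 0, 0, 0, 0, 0, 0, 0, 0, 0, 0, 0, 0, 0, 0, 0, 0, 6, 0, 0, 0, 0, 0, 12, 0, 0, 0, 0, 0, 18, 0, 0, 0, 0, 0, 22, 0, 0, 0, 0, 0, 24, 0, 0, 0, 0, 0, 24],
  claw=0,
  force=40,
)

```text
clock: 34.75
eef_pos: [570.8, 90.1, 77.7]
eef_rot: [3.141, 0.001, -3.129]
wrist_force: [1.0, 3.3, 2.1]
finger_gap: 10.0
finger_force: 40.0
```

jog_arm(
  plan=[0, 0, -0.003, 0, 0, 0, 0, 0, -0.006, 0, 0, 0, 0, 0, -0.009, 0, 0, 0, 0, 0, -0.012, 0, 0, 0, 0, 0, -0.0135, 0, 0, 0, 0, 0, -0.0135, 0, 0, 0],
)

```text
clock: 35.35
eef_pos: [571.1, 90.0, 65.6]
eef_rot: [3.141, 0.002, -3.13]
wrist_force: [-5.7, 3.5, 22.9]
finger_gap: 9.6
finger_force: 40.0
```

jog_arm(
  plan=[0, 0, 0, 0, 0, -7, 0, 0, 0, 0, 0, -14, 0, 0, 0, 0, 0, -21, 0, 0, 0, 0, 0, -28, 0, 0, 0, 0, 0, -35, 0, 0, 0, 0, 0, -42, 0, 0, 0, 0, 0, -49, 0, 0, 0, 0, 0, -56, 0, 0, 0, 0, 0, -63, 0, 0, 0, 0, 0, -70, 0, 0, 0, 0, 0, -77, 0, 0, 0, 0, 0, -83, 0, 0, 0, 0, 0, -87, 0, 0, 0, 0, 0, -89, 0, 0, 0, 0, 0, -89],
)

```text
clock: 36.85
eef_pos: [570.4, 89.2, 65.6]
eef_rot: [-3.141, 0.001, 1.599]
wrist_force: [-10.9, -1.5, 24.9]
finger_gap: 9.7
finger_force: 40.1
```

jog_arm(
  plan=[0, 0, 0.002, 0, 0, 0, 0, 0, 0.002, 0, 0, 0, 0, 0, 0.002, 0, 0, 0, 0, 0, 0.03, 0, 0, 0, 0, 0, 0.071, 0, 0, 0, 0.006, -0.04, 0.071, 0, 0, 8, 0.006, -0.08, 0.071, 0, 0, 16, 0.006, -0.12, 0.071, 0, 0, 24, 0.006, -0.16, 0.071, 0, 0, 32, 0.006, -0.2, 0.071, 0, 0, 40, 0.006, -0.214, 0.071, 0, 0, 48, 0.006, -0.214, 0.071, 0, 0, 56, 0.006, -0.214, 0.071, 0, 0, 64, 0.006, -0.214, 0.071, 0, 0, 67.3, 0.006, -0.214, 0.071, 0, 0, 67.3, 0.006, -0.214, 0.071, 0, 0, 67.3],
  claw=0.035,
)

```text
clock: 38.45
eef_pos: [576.4, -124.5, 134.5]
eef_rot: [-3.141, -0.001, 2.773]
wrist_force: [-0.2, -0.1, -0.2]
finger_gap: 35.0
finger_force: 0.0
```

```bash
python3 wing.py pics/w11.png
```

```text
38.45 [ 576.3820573  -124.4737822   134.51047514] [-3.14118681e+00 -7.31258529e-04  2.77294560e+00] [-0.27  0.45  1.48 -0.    1.21 -1.48]
wrist wingL 611 [569.6  88.2] [10.  31.2] 1.1 z 87.7
wrist wingR 670 [ 575.9 -124.8] [ 9.5 29.8] 69.0 z 95.4
wrist bar 2321 [581.4 -18.5] [12.9 79.4] 1.8 z 93.1
scene wingL 32 [571.4  89.9] [29.4 13.2] 88.5 z 87.9
scene wingR 54 [ 577.6 -124.4] [16.  29.3] 69.0 z 93.3
scene bar 134 [581.2 -17.2] [18.1 82.5] 1.5 z 91.9
side wingL 43 [569.7  89.6] [ 9.3 30.8] 5.0 z 89.5
side wingR 54 [ 576.  -123.6] [13.  28.7] 78.0 z 94.2
side bar 122 [581.7 -15.2] [12.  80.2] 1.8 z 94.8
```

Stud L is locked: its wing lies along the cover and is about 8 mm lower. Now stud R.

jog_arm(
  plan=[0, 0, -0.03, 0, 0, 0, 0, 0, -0.05, 0, 0, 0, 0, 0, -0.0575, 0, 0, 0, 0, 0, -0.0575, 0, 0, 0, 0, 0, -0.0575, 0, 0, 0],
)

```text
clock: 39.1
eef_pos: [577.1, -124.4, 78.4]
eef_rot: [3.142, 0.001, 2.775]
wrist_force: [0.6, 0.3, 1.0]
finger_gap: 35.0
finger_force: 0.0
```

jog_arm(
  plan=[0, 0, 0, 0, 0, 0, 0, 0, 0, 0, 0, 0, 0, 0, 0, 0, 0, 0, 0, 0, 0, 0, 0, 0, 0, 0, 0, 0, 0, 0, 0, 0, 0, 0, 0, 6, 0, 0, 0, 0, 0, 12, 0, 0, 0, 0, 0, 18, 0, 0, 0, 0, 0, 21, 0, 0, 0, 0, 0, 21.5, 0, 0, 0, 0, 0, 21.5],
  claw=0,
  force=40,
)

```text
clock: 40.2
eef_pos: [576.8, -123.9, 77.6]
eef_rot: [3.141, 0.0, -3.134]
wrist_force: [1.6, 3.6, 0.2]
finger_gap: 9.5
finger_force: 40.0
```

jog_arm(
  plan=[0, 0, -0.003, 0, 0, 0, 0, 0, -0.006, 0, 0, 0, 0, 0, -0.009, 0, 0, 0, 0, 0, -0.012, 0, 0, 0, 0, 0, -0.0135, 0, 0, 0, 0, 0, -0.0135, 0, 0, 0],
)

```text
clock: 40.8
eef_pos: [577.0, -124.0, 65.6]
eef_rot: [3.141, 0.001, -3.134]
wrist_force: [-5.1, 7.3, 17.5]
finger_gap: 9.8
finger_force: 40.0
```

jog_arm(
  plan=[0, 0, 0, 0, 0, -7, 0, 0, 0, 0, 0, -14, 0, 0, 0, 0, 0, -21, 0, 0, 0, 0, 0, -28, 0, 0, 0, 0, 0, -35, 0, 0, 0, 0, 0, -42, 0, 0, 0, 0, 0, -49, 0, 0, 0, 0, 0, -56, 0, 0, 0, 0, 0, -63, 0, 0, 0, 0, 0, -70, 0, 0, 0, 0, 0, -77, 0, 0, 0, 0, 0, -83, 0, 0, 0, 0, 0, -87, 0, 0, 0, 0, 0, -88.8, 0, 0, 0, 0, 0, -88.8],
)

```text
clock: 42.3
eef_pos: [576.1, -125.1, 65.6]
eef_rot: [-3.141, 0.001, 1.598]
wrist_force: [-12.4, 0.4, 22.0]
finger_gap: 9.8
finger_force: 40.0
```

jog_arm(
  plan=[0, 0, 0.002, 0, 0, 0, 0, 0, 0.002, 0, 0, 0, 0, 0, 0.002, 0, 0, 0, 0, 0, 0.03, 0, 0, 0, 0, 0, 0.071, 0, 0, 0, -0.04, -0.02, 0.11, 0, 0, 0, -0.08, -0.04, 0.14, 0, 0, 0, -0.1, -0.08, 0.14, 0, 0, 0, -0.1, -0.1, 0.14, 0, 0, 0, -0.1, -0.1, 0.14, 0, 0, 0],
  claw=0.035,
)

```text
clock: 43.3
eef_pos: [475.7, -226.9, 204.3]
eef_rot: [3.141, 0.001, 1.596]
wrist_force: [0.6, 1.0, -0.2]
finger_gap: 35.1
finger_force: 0.0
```

```bash
python3 wing.py pics/w12.png; python3 - <<'E'
from h import *
a,_=camera('scene'); b,_=camera('side'); cv2.imwrite('pics/f.png',np.hstack([cv2.resize(a[140:340,170:370,::-1],(400,400)),cv2.resize(b[150:310,270:430,::-1],(400,400))]))
E
```

```text
43.3 [ 475.68843024 -226.88785913  204.3467807 ] [3.14126038e+00 1.18900675e-03 1.59605883e+00] [-0.51  0.25  1.59 -0.    1.3  -0.54]
wrist wingL few 0
wrist wingR 435 [ 574.4 -125.4] [10.1 29.8] 2.8 z 87.7
wrist bar 538 [581.4 -47. ] [13.1 23.7] 3.2 z 92.7
scene wingL 33 [573.   90.1] [29.6 14. ] 89.4 z 87.5
scene wingR 26 [ 577. -123.] [11.9 29.7] 0.3 z 87.6
scene bar 138 [582.4 -17.9] [18.8 80.5] 0.4 z 91.7
side wingL 42 [570.4  91.3] [10.  32.4] 0.7 z 89.1
side wingR 32 [ 575.1 -122.5] [ 9.9 31.8] 1.7 z 89.2
side bar 117 [581.  -17.1] [12.2 83.4] 2.0 z 94.5
```

View pics/f.png

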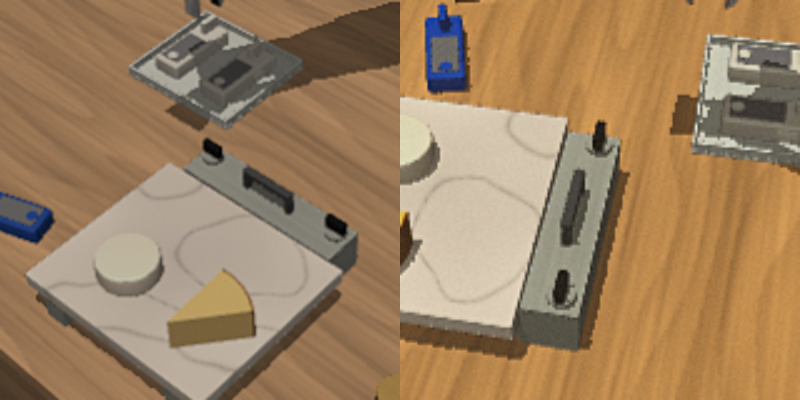

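The cover sits flush, both wings lie along it about 8 mm down, and both spent packs are in the tray. The arm is clear, so I'm handing in.

```bash
python3 -c "
from cell import manip
print(manip.sign_off())"
```

```text
the job is handed in; nothing more can be done
None
```

I handed the job in at about 43 s of the 208 s allowed. Both spent packs are in the tray, both fresh packs are home (middle and left lanes), and the cover is on with both studs locked; the hand-in call returned no verdict.

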